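Clamp a card pack in the padding press

TASK

Clamp the pack of card strips in the press ready for gluing: lay it lengthwise on the press's plywood board and slide it in, square and centred, until its end just meets the column, without ramming it, and let go. Then turn the knob clockwise (seen from above) until the pressing plate just touches the pack, add a quarter of a turn from that touch and no more than that, and leave it clamped. Leave the other things on the table where they are.

Things in the scene. Friction and masses are not known exactly. Their poses are not given: they have to be found in the camera images.
- card_pack: The workpiece: a stiff block, a pack of white card strips between two grey-brown boards, 170 mm long (its x), 60 mm wide (its y), about 36 mm high, about 0.45 kg. Origin at the centre of its underside. It lies flat on the table on one side of the press; its two ends are alike, so either may go in first. Grip it across the 60 mm.
- press: Grey C-frame screw press, fixed, origin on the table under the screw's axis; z up, x from its open front (robot side) to its column. Foot 18 mm high, 130 wide, x -162 to +73 mm. On it a fixed plywood board, 90 mm wide, x -162 to +38, top 24 to 31 mm above the table (varies: feel for it). With its end against the column the pack's origin is at x = -45, y = 0.
- press_stop (a point): Point 50 mm above the table in the middle of the column's flat front face (60 mm wide, at press x = +40 mm), the stop that the pack's end is to meet. Axes as the press.
- press_arm (a point): Middle of the front face of the overarm (44 mm wide, 104 to 130 mm above the table, from here, press x = -20 mm, back to the column). Under it hangs the dark steel pressing plate, press x -30 to +30 mm, y -35 to +35 mm, sprung, at first a few mm (3 or more, varies) above the top of a pack lying on the board. Axes as the press.
- knob (a joint): Knob angle, 0 at the start, growing clockwise seen from above (about -z), to 7.5 rad. Knob keeps its height; a turn lowers the plate 20 mm. First touch comes after 0.9 rad, within half a turn. Friction 0.3 N m holds the knob where left (at rest it may act either way). At touch a counter-clockwise load of 0.06 N m sets in, growing 0.07 N m per rad: feel for this rise in torque.
- knob_grip (a point): Point to grip on the knob, on the screw's axis, 172 mm above the table: round fluted black hand knob, 46 mm diameter, 40 mm high (149 to 189 mm above the table) on a 24 mm hub and a 38 mm collar on the overarm, with a pale index line on its top. It can be gripped across at any angle. z up; turns with the knob.
- memo_block: Bystander: square block of memo paper, 90 x 90 x 38 mm, on the other side of the press from the pack. Leave it.
- label_roll: Bystander: white roll of labels lying flat, 94 mm across, 50 mm high, at the right. Leave it.
- marker: Bystander: black marker pen, 133 mm long, 19 mm thick, at the left behind the press. Leave it.

How it is judged:
On the way, in this order (a step that is already met when the one before it is completed fails the run):
1. the pack lies on the board under the pressing plate, its end within 6 mm of the column, centred within 12 mm and square within 7 degrees, let go, not yet pressed (x of card_pack in the frame of press above -0.051 m and y of card_pack in the frame of press between -0.012 and 0.012 m and z of card_pack in the frame of press below 0.034 m and angle between the x axis of card_pack and the x axis of press, either way round below 0.12 rad and contact force between the fingers and card_pack below 0.3 N and contact force between press and card_pack below 8 N), for 0.1 s.
2. the plate presses the pack as a quarter turn past first touch does (contact force between press and card_pack above 44 N), for 0.2 s.
At the end, for the whole second after the job is handed in: The pack lies on the board with its end within 6 mm of the column, centred within 12 mm and square within 7 degrees, at rest, and the pressing plate bears on it with 44 to 66 N, which is 0.17 to 0.33 of a turn past first touch; the knob stands still (x of card_pack in the frame of press above -0.051 m and y of card_pack in the frame of press between -0.012 and 0.012 m and z of card_pack in the frame of press below 0.034 m and angle between the x axis of card_pack and the x axis of press, either way round below 0.12 rad and contact force between press and card_pack between 44 and 66 N and linear speed of card_pack below 0.01 m/s and velocity of joint knob below 0.03 rad/s).
It fails at once if overtightened: the plate presses the pack with more than 80 N (over 0.4 of a turn past touch) (contact force between press and card_pack above 80 N).
It fails at once if the pack, held in the fingers, is rammed against the press with more than 40 N (contact force between the fingers and card_pack above 1 N and contact force between press and card_pack above 40 N).
It fails at once if the memo block is shifted by more than 20 mm (distance of memo_block from where it was at the start of the episode above 0.02 m).
It fails at once if the label roll is shifted by more than 20 mm (distance of label_roll from where it was at the start of the episode above 0.02 m).
It fails at once if the marker is shifted by more than 20 mm (distance of marker from where it was at the start of the episode above 0.02 m).
It also fails if it takes over 72 s, if anything falls off the work surface, if the arm or the gripper's body presses on something with over 40 N, if the wrist force passes 120 N, or if a joint passes its speed limit or range.

ROBOT

A 6-joint arm with a two-finger parallel gripper is mounted at the origin on a cart in front of the work surface, level with it; the furniture and walls round the work are solid. World frame = base frame: x ahead of the robot, y to its left, z up, the work surface at z = 0. Lengths are in m, angles in rad, forces in N, time in s.
With the tool pointing down it reaches from about 0.35 to 0.975 m from the base axis. Payload 4.9 kg.
Tool frame: the origin (TCP) lies on the centre line of the jaws, within the pads' length; the fingertips stand manip.tip_reach ahead of it and the grasp point (between the pads) is the TCP (manip.tip_reach is the distance from the TCP to the fingertips, in m); z points along the fingers, y is the line along which they close (so a half turn about z gives the same grasp; the last joint's range is limited). The gripper opens to 85 mm and grips with 20 to 120 N. Pads are 22 mm wide; open, the fingers measure 114 mm over their backs; the gripper's body (76 mm by 85 mm) begins 54 mm behind the grasp point. The pads swing forward as they close: fully open they stand 13 mm farther back than shut.
Start: joints at [1.204, 0.053, 1.613, -0, 1.476, -0.119], TCP at [0.153, 0.606, 0.25] pointing down, gripper open.
Joint ranges: [-3.01, 3.01], [-1.01, 2.22], [0.06, 2.58], [-1.02, 4.17], [0.09, 2.62], [-3.14, 3.14]. Speed limits (rad/s): [2.57, 2.57, 3.14, 3.14, 3.14, 3.14].

INTERFACE

Orientations are given as a unit quaternion [w, x, y, z].
In Python, from plant import manip gives the robot as it stands. The module is installed in compiled form; this text tells all that it offers.
- The arm moves only by the tool move_arm, never from a script. Its argument "rows" is a list of rows, each a list of 7 numbers: the shift along the tool's x, y, z in cm, then the turn, a rotation vector about the tool's x, y, z in degrees, then the opening, from -1 (shut) to 1 (fully open). In form: [[tx, ty, tz, ax, ay, az, jaw], ...]. A call has 1 to 20 rows; each row shifts and turns the commanded pose from where the row before left it, along the tool's axes as they then stand; what a row does not reach is not made up. A row lasts 1/12 s, in which the tool goes at most 41.7 mm and 7.16 degrees, less where a joint would pass 70% of its speed; a pose out of reach is approached as far as the arm can. A call is refused whole if a number of a shift passes 4.17 or a number of a turn 7.16, either way. A call with a gripper value outside its range is refused whole. The fingers move at their own pace and stop on an object; the grip force is fixed at half the most. Time passes only in rows, so rows that do not move let the fingers close. It gives the time, the measured TCP pose, the force, the opening and the grip force at its end, in the units of the state.
- manip.state(): the state, without advancing time (a new reading comes with each control period).
- manip.grab_frame(name): name is "scene" or "top"; returns a dict with "img" (420x560x3 uint8, blue, green, red), "mtx" (3x3 intrinsics, pixels), "k1" (the pictures are not rectified: a ray, as slopes to the right and down, at radius r is drawn at 1 + k1 r^2 times it, then the intrinsics apply), "R" (3x3) and "t" (3): a world point X has camera coordinates R X + t. Camera axes: x right, y down, z forward; pixel columns grow to the right and rows downward; lengths in m; the calibration is good to about 2 mm. A picture is of the moment at which its call begins. There is no depth.
- manip.job_done(): hands the job in; it is judged then, once.
The state is a dict: "time": time; "joint_pos": joint angles; "joint_vel": joint speeds; "joint_efforts": joint torques, N m; "tool_pos": TCP position; "tool_rot": TCP orientation; "contact_force": force on the tool from outside, world axes, zero at the start; "ft_torque": the same for the moment, N m; "gripper_width": opening from 0.0 (shut) to 1.0 (fully open); "grasp_force": force on a finger pad.
Only numpy, scipy, OpenCV 4.12 (cv2) and the standard library are available. Lean on these libraries where they do the work, as an engineer would, in place of code of your own. Each camera call takes 0.05 s, during which the arm holds its last target. There are 200 camera calls.

## Working session

There is one attempt and no reset: what is moved stays moved. The work goes in short steps, Python scripts to look and compute and a tool call to move; the robot and the scene stay as the last step left them, time stands still between calls to the robot, and variables do not carry over. Pictures are saved under pics/ and viewed, at most 10 in all, crops included, and the job is handed in when it is done.

Besides the shell and the picture viewer there is one more tool, called after ">>>" as name(argument=value, ...) on one line, values as JSON. move_arm: Moves the arm, as the interface text tells. Its arguments: {"type":"object","properties":{"rows":{"type":"array","items":{"type":"array","items":{"type":"number"}}}},"required":["rows"]}

```bash
mkdir -p pics
python3 - <<'E'
from plant import manip
import cv2
s=manip.state();print(s, manip.tip_reach)
for n in("scene","top"):
    f=manip.grab_frame(n);cv2.imwrite(f"pics/{n}0.png",f["img"]);print(n,f["mtx"],f["k1"],f["R"],f["t"])
E
```

```text
{'time': 0.0, 'joint_pos': array([ 1.20400486e+00,  5.33593077e-02,  1.61432086e+00,  2.17813299e-05,
        1.47599607e+00, -1.18970529e-01]), 'joint_vel': array([ 0.00038787,  0.00084647, -0.00046166,  0.0003215 , -0.00039051,
       -0.00035137]), 'joint_efforts': array([ 3.70554540e-05, -3.93698466e+01, -3.70163906e+01, -2.08922388e-04,
        7.23955629e-03,  3.35818413e-05]), 'tool_pos': array([0.15306937, 0.60535375, 0.24904542]), 'tool_rot': array([-2.61074051e-04,  1.23594595e-01,  9.92332248e-01, -1.00860938e-03]), 'contact_force': array([-0.72090038,  0.02730089, -0.084611  ]), 'ft_torque': array([ 0.03874608, -0.01602501,  0.02727698]), 'grasp_force': 0.0, 'gripper_width': 0.996937150918761} 0.019
scene [[516.76910263   0.         284.84663814]
 [  0.         516.76910263 208.87525883]
 [  0.           0.           1.        ]] 0.06246442198339727 [[ 0.85062812 -0.52555679  0.01489468]
 [-0.31194412 -0.52728933 -0.79035235]
 [ 0.42322885  0.66764962 -0.61247148]] [-0.51863064  0.25896915  1.13304415]
top [[519.88690996   0.         268.95364489]
 [  0.         519.88690996 208.57462142]
 [  0.           0.           1.        ]] -0.1722323763393065 [[-0.01473472 -0.99986913 -0.00667969]
 [-0.99736466  0.01517178 -0.07094747]
 [ 0.07103952  0.00561669 -0.99745769]] [-0.00410308  0.6009219   1.2887668 ]
```

View pics/scene0.png

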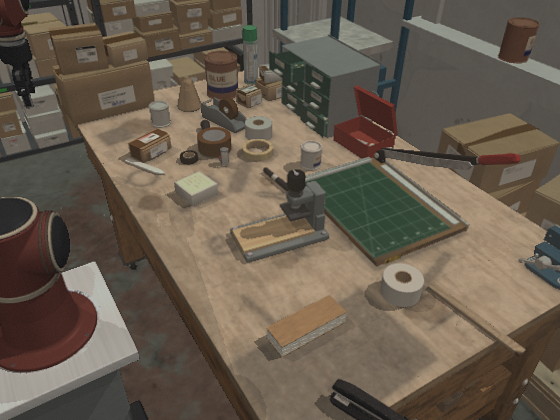

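View pics/top0.png

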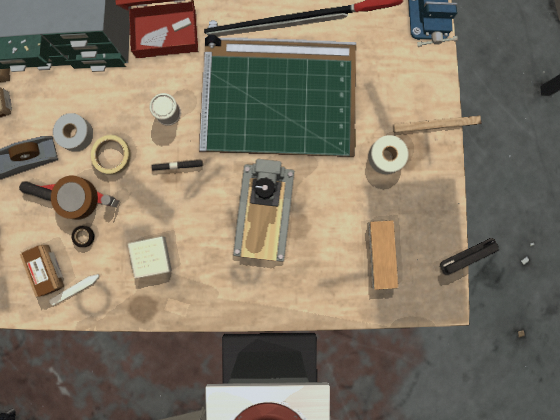

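The top view shows the pack at about (383,255), the press foot around (265,213) and the knob at (264,188). The memo block is at (150,257) and the roll at (390,153). In the scene view the pack is near (307,325) and the press near (280,225).

```bash
cat > h.py <<'E'
import numpy as np, cv2
from plant import manip
def rays(f,uv):
    uv=np.asarray(uv,float).reshape(-1,1,2)
    n=cv2.undistortPoints(uv,f["mtx"],np.array([f["k1"],0,0,0.]))[:,0]
    d=np.c_[n,np.ones(len(n))]@f["R"]          # world directions
    return -f["R"].T@f["t"],d/np.linalg.norm(d,axis=1)[:,None]
def plane(f,uv,z):
    c,d=rays(f,uv);return c+d*((z-c[2])/d[:,2])[:,None]
def tri(f1,u1,f2,u2):
    A=[];b=[]
    for f,u in((f1,u1),(f2,u2)):
        c,d=rays(f,u);P=np.eye(3)-np.outer(d[0],d[0]);A.append(P);b.append(P@c)
    x,r,_,_=np.linalg.lstsq(np.vstack(A),np.hstack(b),rcond=None);return x,np.sqrt(r)
def proj(f,X):
    k=np.array([f["k1"],0,0,0.]);return cv2.projectPoints(np.asarray(X,float).reshape(-1,1,3),cv2.Rodrigues(f["R"])[0],f["t"],f["mtx"],k)[0][:,0]
E
python3 - <<'E'
from h import *
f=manip.grab_frame("top");g=manip.grab_frame("scene")
def crop(i,x,y,w,h,s):return cv2.resize(i[y:y+h,x:x+w],None,fx=s,fy=s,interpolation=cv2.INTER_CUBIC)
a=crop(f["img"],225,150,80,120,5);b=crop(g["img"],220,160,120,100,3.333)
c=crop(g["img"],255,290,100,75,4)
o=np.zeros((600,800,3),np.uint8);o[:,:400]=a;o[:b.shape[0],400:400+min(400,b.shape[1])]=b[:,:400]
c=c[:600-b.shape[0]];o[b.shape[0]:b.shape[0]+c.shape[0],400:400+c.shape[1]]=c[:,:400]
cv2.imwrite("pics/crop1.png",o);print(b.shape)
hsv=cv2.cvtColor(f["img"],cv2.COLOR_BGR2HSV);print(hsv[255,383],hsv[255,410],hsv[230,340])
E
```

```text
(333, 400, 3)
[ 16 122 186] [ 17  67 153] [ 23  61 210]
```

View pics/crop1.png

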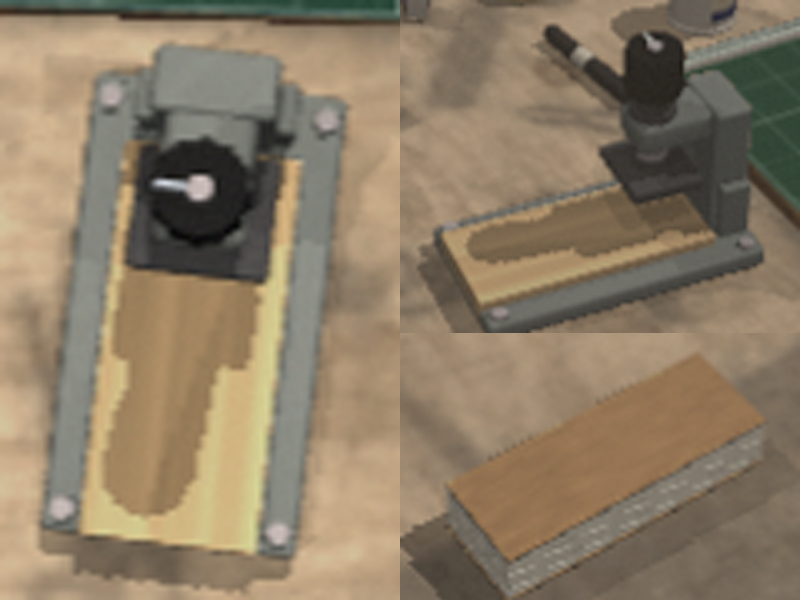

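The press crop shows the foot screws, the knob's pin with the index line pointing left, and the board's front edge. The bottom-right crop gives the four top corners of the pack in the scene view.

Run:
```python
from h import *
np.set_printoptions(precision=4,suppress=True)
f=manip.grab_frame("top");g=manip.grab_frame("scene")
T=lambda x,y:(x/5+225-.4,y/5+150-.4)
S=lambda x,y:((x-400)/3.333+220-.35,y/3.333+160-.35)
scr={"BL":(111,96),"BR":(327,119),"FL":(62,508),"FR":(277,534)}
P={k:plane(f,[T(*v)],.019)[0] for k,v in scr.items()};print(P)
for k,v in {"FR":(500,313),"BR":(745,243),"FL":(445,232)}.items(): print(k,tri(f,T(*scr[k]),g,S(*v)))
d=P["BL"]+P["BR"]-P["FL"]-P["FR"];e=P["FL"]+P["BL"]-P["FR"]-P["BR"]
print("yaw",np.arctan2(d[1],d[0]),np.arctan2(-e[0],e[1]))
print("knob",tri(f,T(200,187),g,S(653,42)))
fc=plane(f,[T(43,527),T(293,556)],.018);print("foot front",fc,fc.mean(0))
bf=plane(f,[T(82,535),T(257,552)],.028);print("board front",bf,bf.mean(0))
hsv=cv2.cvtColor(f["img"],cv2.COLOR_BGR2HSV)
m=cv2.inRange(hsv,(8,95,100),(20,200,255));m[:,:360]=0;m[:,415:]=0;m[:215]=0;m[300:]=0
m=cv2.morphologyEx(m,cv2.MORPH_OPEN,np.ones((3,3)))
c=max(cv2.findContours(m,0,2)[0],key=cv2.contourArea)
X=plane(f,c[:,0],.036)[:,:2].astype(np.float32)*1000
r=cv2.minAreaRect(X);print("pack",r);print(cv2.boxPoints(cv2.minAreaRect(c)))
C=lambda x,y:((x-400)/4+255-.4,(y-333)/4+290-.4)
s=[C(448,487),C(697,352),C(765,420),C(510,558)]
Q=plane(g,s,.036);print("pack scene",Q,Q.mean(0))
bp=cv2.boxPoints(cv2.minAreaRect(c)).mean(0)
print(tri(f,bp,g,np.mean(s,0)))
for a in ((.018,),):
  print(plane(g,[S(480,308),S(440,232)],.028))
```

```text
{'BL': array([0.7032, 0.0417, 0.019 ]), 'BR': array([ 0.6897, -0.0678,  0.019 ]), 'FL': array([0.4947, 0.0689, 0.019 ]), 'FR': array([ 0.4801, -0.0391,  0.019 ])}
FR (array([ 0.4807, -0.0393,  0.0224]), array([0.0008]))
BR (array([ 0.6883, -0.0671,  0.0218]), array([0.0017]))
FL (array([0.493 , 0.0698, 0.0179]), array([0.0027]))
yaw -0.13295614061933936 -0.12846212960393114
knob (array([ 0.6353, -0.0049,  0.1949]), array([0.0011]))
foot front [[ 0.4853  0.0786  0.018 ]
 [ 0.4689 -0.0469  0.018 ]] [0.4771 0.0158 0.018 ]
board front [[ 0.4812  0.0584  0.028 ]
 [ 0.4715 -0.0288  0.028 ]] [0.4763 0.0148 0.028 ]
pack ((480.54364013671875, -298.1737976074219), (170.2007293701172, 60.408119201660156), 2.4961230754852295)
[[369.5487 221.2301]
 [393.3097 219.646 ]
 [397.8496 287.7433]
 [374.0885 289.3275]]
pack scene [[ 0.3946 -0.2738  0.036 ]
 [ 0.5635 -0.2635  0.036 ]
 [ 0.5663 -0.3233  0.036 ]
 [ 0.399  -0.3294  0.036 ]] [ 0.4808 -0.2975  0.036 ]
(array([ 0.4795, -0.2977,  0.0346]), array([0.0015]))
[[ 0.4682 -0.0324  0.028 ]
 [ 0.4828  0.0618  0.028 ]]
```

>>> move_arm(rows=[[0,0,0,0,0,-5.57,1],[0,0,0,0,0,-5.57,1],[0,0,0,0,0,-5.57,1],[-2,-2.63,0,0,0,0,1],[-2,-2.63,0,0,0,0,1],[-2,-2.63,0,0,0,0,1],[-2,-2.63,0,0,0,0,1],[-2,-2.63,0,0,0,0,1],[-2,-2.63,0,0,0,0,1],[-2,-2.63,0,0,0,0,1],[-2,-2.63,0,0,0,0,1],[-2,-2.63,0,0,0,0,1],[-2,-2.63,0,0,0,0,1],[-2,-2.63,0,0,0,0,1],[-2,-2.63,0,0,0,0,1],[-2,-2.63,0,0,0,0,1],[-2,-2.63,0,0,0,0,1]])

```text
time: 1.72
tool_pos: [0.4499, 0.2489, 0.2505]
tool_rot: [0.0, -0.022, 1.0, 0.0]
contact_force: [0.6, 0.2, -0.2]
gripper_width: 1.0
grasp_force: 0.0
```

>>> move_arm(rows=[[0.19,-3.05,0,0,0,0,1],[0.19,-3.05,0,0,0,0,1],[0.19,-3.05,0,0,0,0,1],[0.19,-3.05,0,0,0,0,1],[0.19,-3.05,0,0,0,0,1],[0.19,-3.05,0,0,0,0,1],[0.19,-3.05,0,0,0,0,1],[0.19,-3.05,0,0,0,0,1],[0.19,-3.05,0,0,0,0,1],[0.19,-3.05,0,0,0,0,1],[0.19,-3.05,0,0,0,0,1],[0.19,-3.05,0,0,0,0,1],[0.19,-3.05,0,0,0,0,1],[0.19,-3.05,0,0,0,0,1],[0.19,-3.05,0,0,0,0,1],[0.19,-3.05,0,0,0,0,1],[0.19,-3.05,0,0,0,0,1],[0.19,-3.05,0,0,0,0,1],[0,0,0,0,0,0,1]])

```text
time: 3.3
tool_pos: [0.4384, -0.3038, 0.2502]
tool_rot: [-0.0, -0.02, 1.0, -0.001]
contact_force: [-0.4, 0.2, -0.2]
gripper_width: 1.001
grasp_force: 0.0
```

>>> move_arm(rows=[[-0.23,0.4,1,0,0,0,1],[0,0,2.4,0,0,0,1],[0,0,2.4,0,0,0,1],[0,0,2.4,0,0,0,1],[0,0,2.4,0,0,0,1],[0,0,2.4,0,0,0,1],[0,0,2.4,0,0,0,1],[0,0,2.3,0,0,0,1],[0,0,1.8,0,0,0,1],[0,0,1.2,0,0,0,1],[0,0,1.2,0,0,0,1],[0,0,0,0,0,0,1],[0,0,0,0,0,0,1]])

```text
time: 4.38
tool_pos: [0.4412, -0.295, 0.0311]
tool_rot: [-0.0, -0.022, 1.0, 0.0]
contact_force: [-0.3, -0.8, 0.0]
gripper_width: 1.003
grasp_force: 0.0
```

>>> move_arm(rows=[[0,0,0,0,0,0,0.5],[0,0,0,0,0,0,0],[0,0,0,0,0,0,-1],[0,0,0,0,0,0,-1],[0,0,0,0,0,0,-1],[0,0,0,0,0,0,-1],[0,0,0,0,0,0,-1],[0,0,0,0,0,0,-1]])

```text
time: 5.05
tool_pos: [0.4425, -0.297, 0.0335]
tool_rot: [0.001, -0.022, 1.0, -0.002]
contact_force: [-0.9, -0.5, 5.8]
gripper_width: 0.689
grasp_force: 67.6
```

>>> move_arm(rows=[[0,0,-0.5,0,0,0,-1],[0,0,-1,0,0,0,-1],[0,0,-2,0,0,0,-1],[0,0,-2,0,0,0,-1],[0,0,-2,0,0,0,-1],[0,0,-1,0,0,0,-1],[0,0,-0.5,0,0,0,-1],[0,0,0,0,0,0,-1],[0,0,0,0,0,0,-1]])

```text
time: 5.8
tool_pos: [0.4405, -0.295, 0.1202]
tool_rot: [-0.001, -0.022, 1.0, 0.001]
contact_force: [-0.8, 0.1, -4.8]
gripper_width: 0.682
grasp_force: 66.4
```

Run:
```python
from h import *
f=manip.grab_frame("top");g=manip.grab_frame("scene")
a=cv2.resize(f["img"][180:320,330:450],None,fx=3.3,fy=3.3);b=cv2.resize(g["img"][230:380,230:370],None,fx=2.85,fy=2.85)
h=max(a.shape[0],b.shape[0]);o=np.zeros((h,a.shape[1]+b.shape[1],3),np.uint8);o[:a.shape[0],:a.shape[1]]=a;o[:b.shape[0],a.shape[1]:]=b
cv2.imwrite("pics/lift.png",o);s=manip.state();print(a.shape,s["tool_pos"],s["contact_force"],s["ft_torque"],s["joint_pos"])
```

```text
(462, 396, 3) [ 0.44019428 -0.29470967  0.11945588] [ 0.19243609  0.4266933  -5.04976032] [0.02822486 0.22047294 0.00965323] [-7.30480153e-01 -5.35766493e-02  1.94644728e+00 -2.44429425e-05
  1.25215410e+00 -2.34507228e+00]
```

View pics/lift.png

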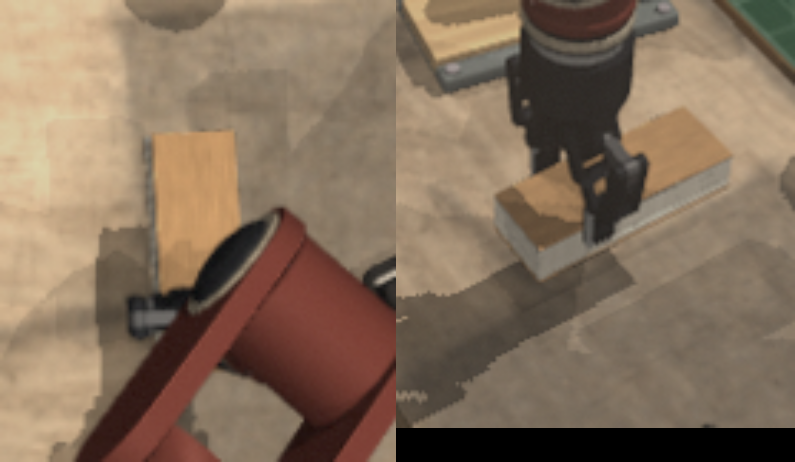

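>>> move_arm(rows=[[0,0,0,0,0,3.33,-1],[0,0,0,0,0,3.33,-1],[0,0,0,0,0,3.33,-1],[0.07,1.2,0,0,0,0,-1],[0.07,2.24,0,0,0,0,-1],[0.07,2.24,0,0,0,0,-1],[0.07,2.24,0,0,0,0,-1],[0.07,2.24,0,0,0,0,-1],[0.07,2.24,0,0,0,0,-1],[0.07,2.24,0,0,0,0,-1],[0.07,2.24,0,0,0,0,-1],[0.07,2.24,0,0,0,0,-1],[0.07,2.24,0,0,0,0,-1],[0.07,2.24,0,0,0,0,-1],[0.07,2.24,0,0,0,0,-1],[0.07,2.24,0,0,0,0,-1],[0.07,2.24,0,0,0,0,-1],[0,1,0,0,0,0,-1],[0,0,0,0,0,0,-1],[0,0,0,0,0,0,-1]])

```text
time: 7.57
tool_pos: [0.4716, 0.0167, 0.1206]
tool_rot: [-0.001, 0.064, 0.998, -0.0]
contact_force: [-0.4, -0.7, -4.8]
gripper_width: 0.683
grasp_force: 66.4
```

>>> move_arm(rows=[[0,0,1,0,0,0,-1],[0,0,1,0,0,0,-1],[0,0,1,0,0,0,-1],[0,0,0.5,0,0,0,-1],[0,0,0,0,0,0,-1],[0,0,0,0,0,0,-1],[0,0,0,0,0,0,-1]])

```text
time: 8.15
tool_pos: [0.4725, 0.0161, 0.0865]
tool_rot: [0.0, 0.065, 0.998, -0.0]
contact_force: [0.3, 0.1, -4.5]
gripper_width: 0.687
grasp_force: 66.4
```

Run:
```python
from h import *
f=manip.grab_frame("top");g=manip.grab_frame("scene")
a=cv2.resize(f["img"][150:290,210:320],None,fx=3.6,fy=3.6);b=cv2.resize(g["img"][150:300,190:330],None,fx=2.85,fy=2.85)
h=max(a.shape[0],b.shape[0]);o=np.zeros((h,a.shape[1]+b.shape[1],3),np.uint8);o[:a.shape[0],:a.shape[1]]=a;o[:b.shape[0],a.shape[1]:]=b
cv2.imwrite("pics/pre.png",o);s=manip.state();print(a.shape,s["tool_pos"],s["tool_rot"],s["contact_force"],s["ft_torque"])
```

```text
(504, 396, 3) [0.47281358 0.01612803 0.08699379] [ 6.82635663e-04  6.52433283e-02  9.97869150e-01 -3.60079439e-05] [ 0.66033275  0.5833627  -4.48481898] [0.03238245 0.21568791 0.06692027]
```

View pics/pre.png

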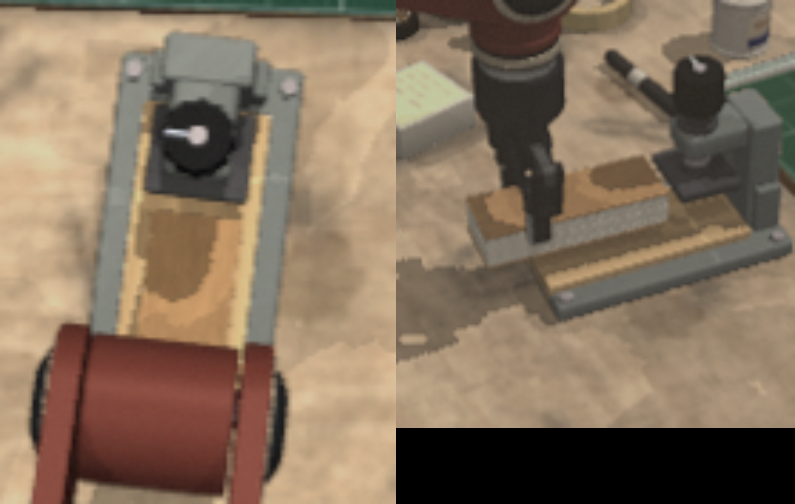

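The pack looks aligned and centred over the board, its far end just short of the plate.

>>> move_arm(rows=[[0,0,0.7,0,0,0,-1],[0,0,0.7,0,0,0,-1],[0,0,0.4,0,0,0,-1],[0,0,0,0,0,0,-1],[0,0,0,0,0,0,-1]])

```text
time: 8.67
tool_pos: [0.4716, 0.0163, 0.0675]
tool_rot: [-0.001, 0.065, 0.998, 0.0]
contact_force: [-0.4, -0.3, -5.8]
gripper_width: 0.687
grasp_force: 66.5
```

>>> move_arm(rows=[[0,0,0.15,0,0,0,-1],[0,0,0.15,0,0,0,-1],[0,0,0,0,0,0,-1]])

```text
time: 8.92
tool_pos: [0.4722, 0.0163, 0.0652]
tool_rot: [-0.0, 0.065, 0.998, -0.0]
contact_force: [-0.7, 0.0, -5.1]
gripper_width: 0.682
grasp_force: 66.5
```

>>> move_arm(rows=[[0,0,0.15,0,0,0,-1],[0,0,0,0,0,0,-1],[0,0,0,0,0,0,-1]])

```text
time: 9.17
tool_pos: [0.4722, 0.0163, 0.0638]
tool_rot: [-0.0, 0.065, 0.998, -0.0]
contact_force: [-0.2, -0.4, -5.2]
gripper_width: 0.687
grasp_force: 66.5
```

>>> move_arm(rows=[[0,0,0.15,0,0,0,-1],[0,0,0,0,0,0,-1],[0,0,0,0,0,0,-1]])

```text
time: 9.42
tool_pos: [0.4721, 0.0163, 0.0622]
tool_rot: [-0.0, 0.065, 0.998, 0.0]
contact_force: [0.1, 0.5, -5.0]
gripper_width: 0.688
grasp_force: 66.5
```

>>> move_arm(rows=[[0,0,0.15,0,0,0,-1],[0,0,0,0,0,0,-1],[0,0,0,0,0,0,-1]])

```text
time: 9.67
tool_pos: [0.4725, 0.0162, 0.061]
tool_rot: [0.0, 0.065, 0.998, -0.0]
contact_force: [0.5, -0.2, -2.7]
gripper_width: 0.682
grasp_force: 66.5
```

>>> move_arm(rows=[[0,0,0.1,0,0,0,-1],[0,0,0,0,0,0,-1],[0,0,0,0,0,0,-1]])

```text
time: 9.92
tool_pos: [0.4727, 0.0162, 0.0605]
tool_rot: [0.0, 0.065, 0.998, -0.0]
contact_force: [-2.7, 0.5, 2.2]
gripper_width: 0.688
grasp_force: 67.3
```

>>> move_arm(rows=[[-0.3,0,-0.04,0,0,0,-1],[-0.5,0,0,0,0,0,-1],[-0.7,0,0,0,0,0,-1],[-0.5,0,0,0,0,0,-1],[0,0,0,0,0,0,-1]])

```text
time: 10.33
tool_pos: [0.4939, 0.0133, 0.0605]
tool_rot: [0.001, 0.065, 0.998, -0.0]
contact_force: [2.5, -0.9, -1.2]
gripper_width: 0.687
grasp_force: 67.1
```

>>> move_arm(rows=[[-0.5,0,0,0,0,0,-1],[-0.7,0,0,0,0,0,-1],[-0.7,0,0,0,0,0,-1],[-0.6,0,0,0,0,0,-1],[0,0,0,0,0,0,-1]])

```text
time: 10.75
tool_pos: [0.5186, 0.0101, 0.0605]
tool_rot: [0.001, 0.065, 0.998, -0.0]
contact_force: [1.3, -0.6, 0.5]
gripper_width: 0.684
grasp_force: 67.1
```

>>> move_arm(rows=[[-0.5,0,0,0,0,0,-1],[-0.6,0,0,0,0,0,-1],[-0.6,0,0,0,0,0,-1],[-0.5,0,0,0,0,0,-1],[0,0,0,0,0,0,-1]])

```text
time: 11.17
tool_pos: [0.5397, 0.0074, 0.0605]
tool_rot: [0.001, 0.065, 0.998, -0.0]
contact_force: [0.3, 0.1, 2.5]
gripper_width: 0.683
grasp_force: 67.4
```

>>> move_arm(rows=[[-0.2,0,0,0,0,0,-1],[-0.2,0,0,0,0,0,-1],[-0.1,0,0,0,0,0,-1],[0,0,0,0,0,0,-1]])

```text
time: 11.5
tool_pos: [0.5433, 0.0069, 0.0605]
tool_rot: [-0.001, 0.065, 0.998, -0.0]
contact_force: [-4.9, -0.6, 6.0]
gripper_width: 0.687
grasp_force: 67.8
```

Run:
```python
from h import *
f=manip.grab_frame("top");g=manip.grab_frame("scene")
a=cv2.resize(f["img"][150:290,210:320],None,fx=3.6,fy=3.6);b=cv2.resize(g["img"][170:265,240:340],None,fx=4,fy=4)
h=max(a.shape[0],b.shape[0]);o=np.zeros((h,a.shape[1]+b.shape[1],3),np.uint8);o[:a.shape[0],:a.shape[1]]=a;o[:b.shape[0],a.shape[1]:]=b
cv2.imwrite("pics/ins.png",o);s=manip.state();print(s["tool_pos"],s["contact_force"],s["ft_torque"])
```

```text
[0.54325695 0.00689792 0.06050443] [-4.07992283  0.61527364  5.9527462 ] [-0.175068    0.6411986  -0.13637866]
```

View pics/ins.png

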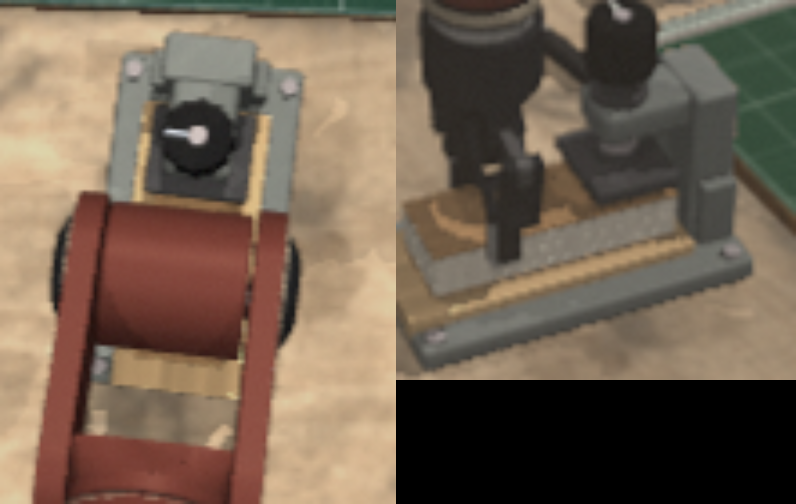

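The pack is under the plate, flat on the board, with a small gap left to the column near (683,205).

>>> move_arm(rows=[[0,0,-0.05,0,0,0,-1],[-0.15,0,0,0,0,0,-1],[-0.15,0,0,0,0,0,-1],[0,0,0,0,0,0,-1]])

```text
time: 11.93
tool_pos: [0.5466, 0.0065, 0.0605]
tool_rot: [-0.0, 0.065, 0.998, 0.0]
contact_force: [-2.4, 0.9, 3.1]
gripper_width: 0.685
grasp_force: 67.5
```

>>> move_arm(rows=[[-0.15,0,0,0,0,0,-1],[0,0,0,0,0,0,-1],[0,0,0,0,0,0,-1]])

```text
time: 12.18
tool_pos: [0.5482, 0.0063, 0.0606]
tool_rot: [0.0, 0.065, 0.998, 0.0]
contact_force: [-2.6, 0.7, 1.8]
gripper_width: 0.686
grasp_force: 67.4
```

>>> move_arm(rows=[[-0.15,0,0,0,0,0,-1],[0,0,0,0,0,0,-1],[0,0,0,0,0,0,-1]])

```text
time: 12.43
tool_pos: [0.5497, 0.0061, 0.0606]
tool_rot: [0.0, 0.065, 0.998, 0.0]
contact_force: [-1.7, 0.0, 0.3]
gripper_width: 0.69
grasp_force: 67.3
```

>>> move_arm(rows=[[-0.15,0,0,0,0,0,-1],[0,0,0,0,0,0,-1],[0,0,0,0,0,0,-1]])

```text
time: 12.68
tool_pos: [0.5512, 0.0059, 0.0606]
tool_rot: [0.0, 0.065, 0.998, 0.0]
contact_force: [-1.4, 1.1, 0.1]
gripper_width: 0.69
grasp_force: 67.2
```

>>> move_arm(rows=[[-0.15,0,0,0,0,0,-1],[0,0,0,0,0,0,-1],[0,0,0,0,0,0,-1]])

```text
time: 12.93
tool_pos: [0.5527, 0.0057, 0.0606]
tool_rot: [0.0, 0.065, 0.998, 0.0]
contact_force: [-1.1, -0.3, -0.4]
gripper_width: 0.685
grasp_force: 67.1
```

>>> move_arm(rows=[[-0.15,0,0,0,0,0,-1],[0,0,0,0,0,0,-1],[0,0,0,0,0,0,-1]])

```text
time: 13.18
tool_pos: [0.5536, 0.0056, 0.0605]
tool_rot: [-0.001, 0.065, 0.998, 0.0]
contact_force: [-4.4, 0.3, 2.2]
gripper_width: 0.685
grasp_force: 67.2
```

>>> move_arm(rows=[[-0.1,0,0,0,0,0,-1],[0,0,0,0,0,0,-1],[0,0,0,0,0,0,-1]])

```text
time: 13.43
tool_pos: [0.5536, 0.0056, 0.0605]
tool_rot: [-0.002, 0.065, 0.998, 0.0]
contact_force: [-9.7, 1.2, 6.0]
gripper_width: 0.688
grasp_force: 67.6
```

>>> move_arm(rows=[[0.15,0,0,0,0,0,-1],[0,0,0,0,0,0,-1],[0,0,0,0,0,0,0.6],[0,0,0,0,0,0,0.8],[0,0,0,0,0,0,1],[0,0,0,0,0,0,1],[0,0,0,0,0,0,1],[0,0,0,0,0,0,1]])

```text
time: 14.1
tool_pos: [0.5538, 0.0056, 0.0608]
tool_rot: [0.0, 0.065, 0.998, 0.0]
contact_force: [0.5, -0.5, 0.9]
gripper_width: 1.001
grasp_force: 0.0
```

>>> move_arm(rows=[[0,0,-0.5,0,0,0,1],[0,0,-1,0,0,0,1],[0.5,0,-1.5,0,0,0,1],[1,0,-2,0,0,0,1],[1,0,-2,0,0,0,1],[1,0,-2,0,0,0,1],[0.5,0,-2.5,0,0,0,1],[0,0,-2.5,0,0,0,1],[0,0,-2.5,0,0,0,1],[0,0,-1.5,0,0,0,1],[0,0,0,0,0,0,1]])

```text
time: 15.02
tool_pos: [0.5161, 0.0106, 0.2468]
tool_rot: [0.005, 0.065, 0.998, -0.0]
contact_force: [0.2, 0.3, -0.9]
gripper_width: 0.994
grasp_force: 0.0
```

Run:
```python
from h import *
f=manip.grab_frame("top");g=manip.grab_frame("scene")
a=cv2.resize(f["img"][150:290,210:320],None,fx=3.6,fy=3.6);b=cv2.resize(g["img"][170:265,240:340],None,fx=4,fy=4)
h=max(a.shape[0],b.shape[0]);o=np.zeros((h,a.shape[1]+b.shape[1],3),np.uint8);o[:a.shape[0],:a.shape[1]]=a;o[:b.shape[0],a.shape[1]:]=b
cv2.imwrite("pics/rel.png",o);s=manip.state();print(s["time"],s["tool_pos"],s["contact_force"],s["ft_torque"],s["joint_pos"])
```

```text
15.1167 [0.51411411 0.01079201 0.24163539] [ 0.04632936  0.77605856 -0.09602645] [-0.01621988  0.02720161 -0.03643199] [-1.23821390e-01 -2.12323888e-01  1.87739789e+00  1.99339948e-05
  1.47452699e+00 -1.56416178e+00]
```

View pics/rel.png

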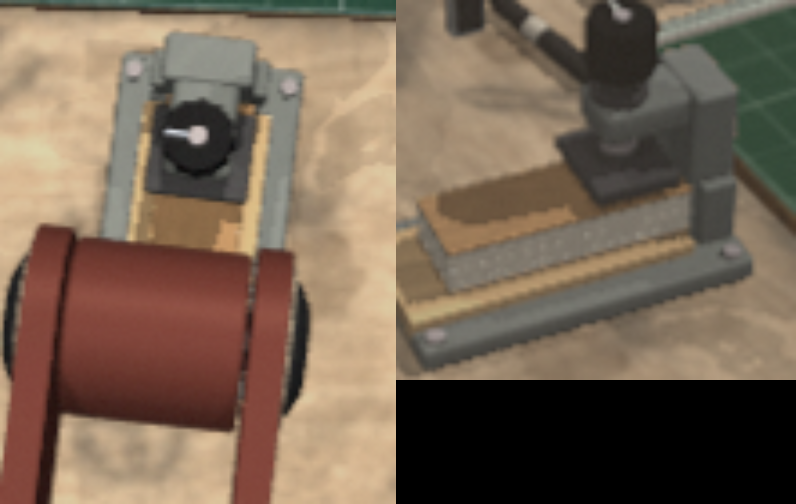

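The pack sits flat against the column under the plate, with a visible gap to the plate. It's released and looks square. Now to wind the wrist back and go over the knob.

>>> move_arm(rows=[[0,0,0,0,0,-6,1],[0,0,0,0,0,-6,1],[0,0,0,0,0,-6,1],[0,0,0,0,0,-6,1],[0,0,0,0,0,-6,1],[0,0,0,0,0,-6,1],[0,0,0,0,0,-6,1],[0,0,0,0,0,-6,1],[0,0,0,0,0,-6,1],[0,0,0,0,0,-6,1],[-1.03,-1.77,0,0,0,0,1],[-1.03,-1.77,0,0,0,0,1],[-1.03,-1.77,0,0,0,0,1],[-1.03,-1.77,0,0,0,0,1],[-1.03,-1.77,0,0,0,0,1],[-1.03,-1.77,0,0,0,0,1],[0,0,0,0,0,0,1],[0,0,0,0,0,0,1]])

```text
time: 16.62
tool_pos: [0.6351, -0.0048, 0.238]
tool_rot: [-0.002, -0.442, 0.897, 0.001]
contact_force: [-0.1, -0.0, -0.0]
gripper_width: 0.997
grasp_force: 0.0
```

Run:
```python
from h import *
g=manip.grab_frame("scene")
cv2.imwrite("pics/kn.png",cv2.resize(g["img"][110:250,230:370],None,fx=3.5,fy=3.5));s=manip.state();print(s["time"],s["tool_pos"],s["tool_rot"],s["joint_pos"],s["contact_force"],s["ft_torque"])
```

```text
16.6667 [ 0.63473617 -0.00468077  0.23844345] [-0.00164742 -0.44243997  0.89679596  0.00108343] [-1.24536064e-01  8.50583714e-02  1.59883077e+00 -4.43048758e-06
  1.46164702e+00 -2.61196903e+00] [-1.67807256 -0.21694347  0.5666235 ] [ 0.02422804 -0.01919704  0.0094653 ]
```

View pics/kn.png

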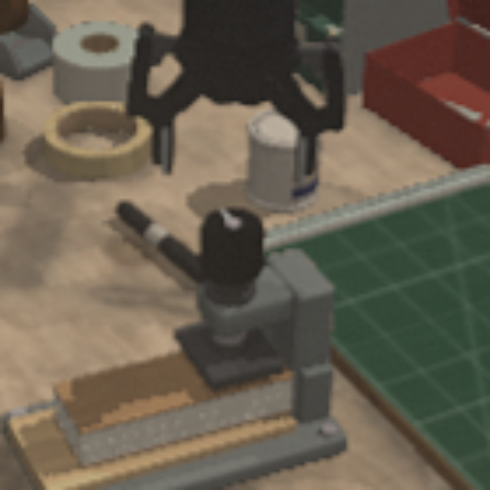

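The open fingers straddle the knob centrally.

>>> move_arm(rows=[[0,0,1,0,0,0,1],[0,0,1.5,0,0,0,1],[0,0,1.5,0,0,0,1],[0,0,1.5,0,0,0,1],[0,0,1,0,0,0,1],[0,0,0.1,0,0,0,1],[0,0,0,0,0,0,1],[0,0,0,0,0,0,1]])

```text
time: 17.33
tool_pos: [0.636, -0.0048, 0.1751]
tool_rot: [0.0, -0.442, 0.897, -0.0]
contact_force: [-0.1, -0.1, -0.1]
gripper_width: 1.0
grasp_force: 0.0
```

>>> move_arm(rows=[[0,0,0,0,0,0,0.4],[0,0,0,0,0,0,0.2],[0,0,0,0,0,0,0],[0,0,0,0,0,0,-1],[0,0,0,0,0,0,-1],[0,0,0,0,0,0,-1],[0,0,0,0,0,0,-1],[0,0,0,0,0,0,-1],[0,0,0,0,0,0,-1]])

```text
time: 18.08
tool_pos: [0.6362, -0.0049, 0.1758]
tool_rot: [0.001, -0.442, 0.897, -0.0]
contact_force: [-1.4, -0.1, 5.7]
gripper_width: 0.498
grasp_force: 61.6
```

```bash
cat > k.py <<'E'
from plant import manip
import numpy as np
np.set_printoptions(precision=3,suppress=True)
s=manip.state();j=s["joint_pos"]
a=j[5]-j[0]
print("t %.2f cw %.3f"%(s["time"],a+2.487),s["tool_pos"],"F",s["contact_force"],"M",s["ft_torque"],"j6 eff %.3f"%s["joint_efforts"][5],"grip",s["grasp_force"],s["gripper_width"])
E
python3 k.py
```

```text
t 18.08 cw -0.000 [ 0.636 -0.005  0.176] F [-1.364 -0.051  5.723] M [ 0.002  0.147 -0.044] j6 eff 0.004 grip 61.6131591796875 0.49802322074405075
```

>>> move_arm(rows=[[0,0,0,0,0,3,-1],[0,0,0,0,0,4,-1],[0,0,0,0,0,4,-1],[0,0,0,0,0,4,-1],[0,0,0,0,0,3,-1],[0,0,0,0,0,2,-1],[0,0,0,0,0,2,-1],[0,0,0,0,0,2,-1]])

```text
time: 18.75
tool_pos: [0.636, -0.0046, 0.1758]
tool_rot: [0.0, -0.246, 0.969, -0.0]
contact_force: [-2.9, 1.7, 6.4]
gripper_width: 0.497
grasp_force: 62.2
```

```bash
python3 k.py
```

```text
t 18.75 cw 0.419 [ 0.636 -0.005  0.176] F [-2.87   1.693  6.354] M [-0.018  0.313  0.278] j6 eff -0.066 grip 62.184176445007324 0.4968533479506916
```

>>> move_arm(rows=[[0,0,0,0,0,2,-1],[0,0,0,0,0,2,-1],[0,0,0,0,0,2,-1],[0,0,0,0,0,2,-1]])

```text
time: 19.08
tool_pos: [0.6359, -0.0044, 0.1758]
tool_rot: [0.0, -0.178, 0.984, -0.0]
contact_force: [-3.0, 2.3, 6.9]
gripper_width: 0.5
grasp_force: 62.2
```

```bash
python3 k.py
```

```text
t 19.08 cw 0.559 [ 0.636 -0.004  0.176] F [-2.972  2.347  6.889] M [0.024 0.323 0.269] j6 eff -0.066 grip 62.201364040374756 0.5001423961991766
```

>>> move_arm(rows=[[0,0,0,0,0,2,-1],[0,0,0,0,0,2,-1],[0,0,0,0,0,2,-1],[0,0,0,0,0,2,-1]])

```text
time: 19.42
tool_pos: [0.6359, -0.0043, 0.1758]
tool_rot: [0.0, -0.109, 0.994, 0.0]
contact_force: [-2.5, 1.7, 5.6]
gripper_width: 0.496
grasp_force: 62.2
```

```bash
python3 k.py
```

```text
t 19.42 cw 0.698 [ 0.636 -0.004  0.176] F [-2.539  1.731  5.556] M [0.01  0.449 0.269] j6 eff -0.066 grip 62.21406698226929 0.49550564263180275
```

>>> move_arm(rows=[[0,0,0,0,0,2,-1],[0,0,0,0,0,2,-1],[0,0,0,0,0,2,-1]])

```text
time: 19.67
tool_pos: [0.6358, -0.0042, 0.1758]
tool_rot: [0.0, -0.057, 0.998, 0.0]
contact_force: [-4.2, 2.1, 5.6]
gripper_width: 0.499
grasp_force: 62.2
```

```bash
python3 k.py
```

```text
t 19.67 cw 0.803 [ 0.636 -0.004  0.176] F [-4.213  2.082  5.583] M [0.034 0.433 0.373] j6 eff -0.065 grip 62.220672369003296 0.4993108284787141
```

>>> move_arm(rows=[[0,0,0,0,0,2,-1],[0,0,0,0,0,2,-1],[0,0,0,0,0,2,-1]])

```text
time: 19.92
tool_pos: [0.6358, -0.0041, 0.1759]
tool_rot: [0.0, -0.004, 1.0, 0.0]
contact_force: [-1.8, 3.7, 6.8]
gripper_width: 0.498
grasp_force: 62.2
```

```bash
python3 k.py
```

```text
t 19.92 cw 0.907 [ 0.636 -0.004  0.176] F [-1.837  3.685  6.773] M [0.044 0.427 0.271] j6 eff -0.065 grip 62.22548961639404 0.4984940682455486
```

>>> move_arm(rows=[[0,0,0,0,0,2,-1],[0,0,0,0,0,2,-1],[0,0,0,0,0,2,-1]])

```text
time: 20.17
tool_pos: [0.6358, -0.004, 0.1758]
tool_rot: [0.0, 0.048, 0.999, 0.0]
contact_force: [-2.6, 2.9, 6.2]
gripper_width: 0.496
grasp_force: 62.2
```

```bash
python3 k.py
```

```text
t 20.17 cw 1.012 [ 0.636 -0.004  0.176] F [-2.623  2.941  6.228] M [0.097 0.423 0.313] j6 eff -0.065 grip 62.22767114639282 0.496306339765848
```

>>> move_arm(rows=[[0,0,0,0,0,2,-1],[0,0,0,0,0,2,-1],[0,0,0,0,0,2,-1]])

```text
time: 20.42
tool_pos: [0.6359, -0.0039, 0.1758]
tool_rot: [0.0, 0.1, 0.995, 0.0]
contact_force: [-2.2, 4.8, 6.7]
gripper_width: 0.502
grasp_force: 62.2
```

```bash
python3 k.py
```

```text
t 20.42 cw 1.117 [ 0.636 -0.004  0.176] F [-2.243  4.838  6.685] M [0.072 0.446 0.247] j6 eff -0.065 grip 62.22795009613037 0.5015179570988996
```

>>> move_arm(rows=[[0,0,0,0,0,2,-1],[0,0,0,0,0,2,-1],[0,0,0,0,0,2,-1]])

```text
time: 20.67
tool_pos: [0.6359, -0.0038, 0.1758]
tool_rot: [0.0, 0.152, 0.988, 0.001]
contact_force: [-2.3, 4.8, 6.3]
gripper_width: 0.497
grasp_force: 62.2
```

```bash
python3 k.py
```

```text
t 20.67 cw 1.221 [ 0.636 -0.004  0.176] F [-2.332  4.797  6.273] M [0.162 0.502 0.263] j6 eff -0.065 grip 62.226548194885254 0.4973726803413382
```

>>> move_arm(rows=[[0,0,0,0,0,2,-1],[0,0,0,0,0,2,-1],[0,0,0,0,0,2,-1]])

```text
time: 20.92
tool_pos: [0.6359, -0.0037, 0.1759]
tool_rot: [0.0, 0.204, 0.979, 0.001]
contact_force: [-2.3, 4.2, 7.1]
gripper_width: 0.498
grasp_force: 62.2
```

```bash
python3 k.py
```

```text
t 20.92 cw 1.326 [ 0.636 -0.004  0.176] F [-2.317  4.199  7.098] M [0.208 0.44  0.263] j6 eff -0.065 grip 62.22298264503479 0.49844186651982536
```

`grasp_force` is almost free of noise and responds to tangential load, so I'll watch it alongside Mz.

>>> move_arm(rows=[[0,0,0,0,0,2,-1],[0,0,0,0,0,2,-1],[0,0,0,0,0,2,-1],[0,0,0,0,0,2,-1]])

```text
time: 21.25
tool_pos: [0.6359, -0.0036, 0.1758]
tool_rot: [0.0, 0.271, 0.963, 0.001]
contact_force: [-1.5, 4.5, 7.5]
gripper_width: 0.497
grasp_force: 62.2
```

```bash
python3 k.py
```

```text
t 21.25 cw 1.465 [ 0.636 -0.004  0.176] F [-1.487  4.549  7.455] M [0.249 0.46  0.287] j6 eff -0.065 grip 62.214674949645996 0.4970355376703711
```

>>> move_arm(rows=[[0,0,0,0,0,2,-1],[0,0,0,0,0,2,-1],[0,0,0,0,0,2,-1],[0,0,0,0,0,2,-1]])

```text
time: 21.58
tool_pos: [0.636, -0.0035, 0.1758]
tool_rot: [0.0, 0.338, 0.941, 0.001]
contact_force: [-0.6, 4.9, 6.1]
gripper_width: 0.498
grasp_force: 62.2
```

```bash
python3 k.py
```

```text
t 21.58 cw 1.605 [ 0.636 -0.003  0.176] F [-0.64   4.924  6.136] M [0.262 0.492 0.261] j6 eff -0.065 grip 62.203906774520874 0.4979354326190603
```

>>> move_arm(rows=[[0,0,0,0,0,2,-1],[0,0,0,0,0,2,-1],[0,0,0,0,0,2,-1],[0,0,0,0,0,2,-1]])

```text
time: 21.92
tool_pos: [0.6361, -0.0034, 0.1759]
tool_rot: [0.0, 0.403, 0.915, 0.001]
contact_force: [-0.1, 4.3, 6.4]
gripper_width: 0.496
grasp_force: 62.2
```

```bash
python3 k.py
```

```text
t 21.92 cw 1.744 [ 0.636 -0.003  0.176] F [-0.107  4.292  6.353] M [0.356 0.488 0.308] j6 eff -0.066 grip 62.189226150512695 0.49561803629061707
```

>>> move_arm(rows=[[0,0,0,0,0,2,-1],[0,0,0,0,0,2,-1],[0,0,0,0,0,2,-1],[0,0,0,0,0,2,-1]])

```text
time: 22.25
tool_pos: [0.6362, -0.0033, 0.1759]
tool_rot: [0.0, 0.465, 0.885, 0.001]
contact_force: [0.4, 6.4, 5.7]
gripper_width: 0.499
grasp_force: 62.2
```

```bash
python3 k.py
```

```text
t 22.25 cw 1.884 [ 0.636 -0.003  0.176] F [0.387 6.42  5.735] M [0.4   0.495 0.262] j6 eff -0.066 grip 62.172335386276245 0.4986599783429476
```

>>> move_arm(rows=[[0,0,0,0,0,2,-1],[0,0,0,0,0,2,-1],[0,0,0,0,0,2,-1],[0,0,0,0,0,2,-1]])

```text
time: 22.58
tool_pos: [0.6363, -0.0032, 0.1759]
tool_rot: [0.0, 0.526, 0.85, 0.001]
contact_force: [1.5, 5.4, 5.0]
gripper_width: 0.496
grasp_force: 62.2
```

```bash
python3 k.py
```

```text
t 22.58 cw 2.024 [ 0.636 -0.003  0.176] F [1.522 5.422 4.963] M [0.433 0.466 0.283] j6 eff -0.066 grip 62.15242266654968 0.4958789833149225
```

>>> move_arm(rows=[[0,0,0,0,0,2,-1],[0,0,0,0,0,2,-1],[0,0,0,0,0,2,-1],[0,0,0,0,0,2,-1]])

```text
time: 22.92
tool_pos: [0.6364, -0.0032, 0.1759]
tool_rot: [0.0, 0.584, 0.812, 0.002]
contact_force: [2.1, 5.5, 4.8]
gripper_width: 0.503
grasp_force: 62.1
```

```bash
python3 k.py
```

```text
t 22.92 cw 2.163 [ 0.636 -0.003  0.176] F [2.094 5.517 4.849] M [0.548 0.362 0.375] j6 eff 0.006 grip 62.12827205657959 0.502741232413944
```

>>> move_arm(rows=[[0,0,0,0,0,2,-1],[0,0,0,0,0,2,-1],[0,0,0,0,0,2,-1],[0,0,0,0,0,2,-1]])

```text
time: 23.25
tool_pos: [0.6366, -0.0031, 0.1759]
tool_rot: [0.0, 0.639, 0.769, 0.002]
contact_force: [2.7, 4.7, 4.6]
gripper_width: 0.499
grasp_force: 62.1
```

```bash
python3 k.py
```

```text
t 23.25 cw 2.303 [ 0.637 -0.003  0.176] F [2.697 4.745 4.627] M [0.577 0.304 0.338] j6 eff 0.015 grip 62.101625204086304 0.4992790461875376
```

>>> move_arm(rows=[[0,0,0,0,0,2,-1],[0,0,0,0,0,2,-1],[0,0,0,0,0,2,-1],[0,0,0,0,0,2,-1]])

```text
time: 23.58
tool_pos: [0.6367, -0.0031, 0.1759]
tool_rot: [-0.0, 0.691, 0.723, 0.002]
contact_force: [3.9, 4.8, 4.8]
gripper_width: 0.495
grasp_force: 62.1
```

```bash
python3 k.py
```

```text
t 23.58 cw 2.442 [ 0.637 -0.003  0.176] F [3.935 4.827 4.831] M [0.683 0.244 0.399] j6 eff 0.025 grip 62.072657346725464 0.4950283865413
```

Touch shows clearly: joint 6 effort jumped by 0.07 N m between cw 2.02 and 2.16 rad, then rose at about 0.07 N m per rad. I take touch as about 2.04 rad, which puts the target at about 3.61 rad.

>>> move_arm(rows=[[0,0,0,0,0,3,-1],[0,0,0,0,0,3,-1],[0,0,0,0,0,3,-1],[0,0,0,0,0,3,-1],[0,0,0,0,0,3,-1],[0,0,0,0,0,3,-1],[0,0,0,0,0,3,-1],[0,0,0,0,0,3,-1],[0,0,0,0,0,3,-1],[0,0,0,0,0,3,-1],[0,0,0,0,0,3,-1],[0,0,0,0,0,3,-1],[0,0,0,0,0,3,-1],[0,0,0,0,0,3,-1],[0,0,0,0,0,2,-1],[0,0,0,0,0,2,-1],[0,0,0,0,0,2,-1]])

```text
time: 25.0
tool_pos: [0.6375, -0.0034, 0.1759]
tool_rot: [-0.0, 0.925, 0.379, 0.003]
contact_force: [5.7, 4.7, 2.6]
gripper_width: 0.502
grasp_force: 61.8
```

```bash
python3 k.py
```

```text
t 25.00 cw 3.280 [ 0.637 -0.003  0.176] F [5.672 4.676 2.551] M [ 0.828 -0.409  0.405] j6 eff 0.081 grip 61.8433678150177 0.5015720960232034
```

>>> move_arm(rows=[[0,0,0,0,0,2,-1],[0,0,0,0,0,2,-1],[0,0,0,0,0,2,-1],[0,0,0,0,0,2,-1],[0,0,0,0,0,2,-1],[0,0,0,0,0,2,-1],[0,0,0,0,0,2,-1],[0,0,0,0,0,2,-1],[0,0,0,0,0,1,-1]])

```text
time: 25.75
tool_pos: [0.6377, -0.0036, 0.1759]
tool_rot: [-0.0, 0.971, 0.238, 0.003]
contact_force: [4.9, 4.1, 2.4]
gripper_width: 0.5
grasp_force: 61.8
```

```bash
python3 k.py
```

```text
t 25.75 cw 3.577 [ 0.638 -0.004  0.176] F [4.881 4.111 2.427] M [ 0.656 -0.609  0.457] j6 eff 0.385 grip 61.785571575164795 0.4997841932266485
```

>>> move_arm(rows=[[0,0,0,0,0,0,-1],[0,0,0,0,0,0,-1],[0,0,0,0,0,0,-1]])

```text
time: 26.0
tool_pos: [0.6376, -0.0036, 0.1759]
tool_rot: [-0.0, 0.971, 0.238, 0.003]
contact_force: [7.0, 2.9, 2.4]
gripper_width: 0.502
grasp_force: 61.8
```

```bash
python3 k.py
```

```text
t 26.00 cw 3.576 [ 0.638 -0.004  0.176] F [7.011 2.938 2.432] M [ 0.697 -0.566  0.132] j6 eff 0.139 grip 61.79307818412781 0.5015834031765444
```

>>> move_arm(rows=[[0,0,0,0,0,0,0.2],[0,0,0,0,0,0,0.4],[0,0,0,0,0,0,0.7],[0,0,0,0,0,0,1],[0,0,0,0,0,0,1],[0,0,0,0,0,0,1],[0,0,0,0,0,0,1]])

```text
time: 26.58
tool_pos: [0.6357, -0.0049, 0.1746]
tool_rot: [-0.0, 0.971, 0.238, -0.0]
contact_force: [0.7, -0.0, -0.4]
gripper_width: 1.003
grasp_force: 0.0
```

>>> move_arm(rows=[[0,0,-1,0,0,0,1],[0,0,-1.5,0,0,0,1],[0,0,-2,0,0,0,1],[0,0,-2,0,0,0,1],[0,0,-2,0,0,0,1],[0,0,-2,0,0,0,1],[0,0,-1,0,0,0,1],[0,0,0,0,0,0,1],[0,0,0,0,0,0,1],[0,0,0,0,0,0,1]])

```text
time: 27.42
tool_pos: [0.6352, -0.0047, 0.2885]
tool_rot: [-0.0, 0.971, 0.238, -0.001]
contact_force: [-0.3, -0.9, -1.0]
gripper_width: 1.001
grasp_force: 0.0
```

Run:
```python
from h import *
g=manip.grab_frame("scene")
cv2.imwrite("pics/end.png",cv2.resize(g["img"][160:265,230:350],None,fx=5,fy=5));s=manip.state();print(s["time"],s["tool_pos"],s["contact_force"])
```

```text
27.4667 [ 0.63503363 -0.00470528  0.28785646] [ 0.5437682   0.1596967  -0.75303761]
```

View pics/end.png

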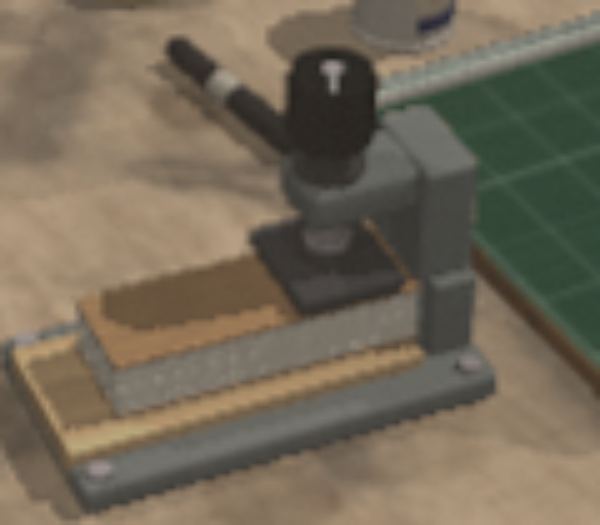

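The plate rests on the pack, the pack is against the column, and the index line has turned by about 205°, as intended.

```bash
python3 -c "
from plant import manip
print(manip.job_done())"
```

```text
the job is handed in; nothing more can be done
None
```

The job is handed in at 27.5 s with no verdict returned: the pack is against the column, released, square and centred by eye, and clamped about 1.55 rad (a quarter turn) past the touch felt at about 2.03 rad.

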